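# Pack the strap clamp and hold it down for the nut

## Robot

A 7-joint arm with a two-finger parallel gripper is mounted at the origin on the work surface. World frame = base frame: x ahead of the robot, y to its left, z up, the work surface at z = 0. Lengths are in mm, angles in rad, forces in N, time in s.
With the tool pointing down it reaches from about 425 to 875 mm from the base axis. Payload 4.7 kg.
Tool frame: the origin (TCP) lies on the centre line of the jaws, within the pads' length; the fingertips stand 11 mm ahead of it and the grasp point (between the pads) lies 8 mm behind it; z points along the fingers, y is the line along which they close (so a half turn about z gives the same grasp; the last joint's range is limited). The gripper opens to 87 mm and grips with 3 to 60 N. Pads are 19 mm wide; open, the fingers measure 117 mm over their backs; the gripper's body (75 mm by 190 mm) begins 51 mm behind the grasp point.
Start: joints at [-1.19, 0.321, -0.07, 1.45, 0.023, 1.371, -0.057], TCP at [233.137, 606.771, 233.587] pointing down, gripper open.
Joint ranges: [-2.86, 2.86], [-0.3, 2.09], [-1.38, 1.24], [0.06, 2.45], [-1.56, 4.7], [0.09, 2.05], [-2.69, 2.69]. Speed limits (rad/s): [2.57, 2.57, 3.14, 3.14, 3.14, 3.14, 3.14].

## Interface

Orientations are given as a 3x3 rotation matrix whose columns are the frame's x, y, z axes.
In Python, from station import env gives the robot as it stands.
- The arm moves only by the tool step_arm, never from a script. Its arguments are lists of equal length, an entry for each row: "xyz": the shift along the tool's x, y, z in units of 0.4 m (1.0 is 0.4 m), a list of three; "twist": the turn, a rotation vector about the tool's x, y, z in units of pi/4 rad (1.0 is pi/4 rad), a list of three; "fingers": the gripper's target within -1 to 1 (fully open at 1, half-way at 0, shut at -1). A call has 1 to 5 rows; each row is the pose to reach, as a shift and turn from the pose commanded when the call began, along the tool's axes at that moment; what a row does not reach only later rows make up. A row lasts 1/8 s, in which the tool goes at most 62.5 mm and 10.7 degrees, less where a joint would pass 70% of its speed; a pose out of reach is approached as far as the arm can. A call with a number of a shift or a turn outside -1 to 1 is refused whole. A call with a gripper value outside its range is refused whole. The fingers move at their own pace and stop on an object; "newtons" is the grip in N (left out, the last holds). Time passes only in rows, so rows that repeat a pose let the fingers close. It gives the time, the measured TCP pose, the force, the opening and the grip force at its end, in the units of the state.
- env.state(): the state, without advancing time (a new reading comes with each control period).
- env.camera(name): name is "side" or "top"; returns (picture, depth): 400x640x3 uint8, red, green, blue; 400x640 float32, mm along the optical axis (not along the pixel's ray), 0 where there is no reading.
- env.get_calibration(name): a dict with "fx", "fy", "cx", "cy" (pixels), "dist_coeffs" ([k1, k2, p1, p2, k3] as OpenCV has them; the pictures are not rectified), "position" and "attitude" of the camera in the world. Camera axes: x right, y down, z forward; pixel columns grow to the right and rows downward; lengths in mm; the calibration is good to about 2 mm. A picture is of the moment at which its call begins. get_calibration takes no time and is no camera call.
- env.finish_job(): hands the job in; it is judged then, once.
The state is a dict: "time_s": time; "joint_pos": joint angles; "joint_vel": joint speeds; "joint_torque": joint torques, N m; "eef_pos": TCP position; "eef_rot": TCP orientation; "force": force on the tool from outside, world axes, zero at the start; "wrist_torque": the same for the moment, N m; "opening": finger opening in mm; "finger_force": force on a finger pad.
Only numpy, scipy, OpenCV 4.12 (cv2) and the standard library are available. Lean on these libraries where they do the work, as an engineer would, in place of code of your own. Each camera call takes 0.05 s, during which the arm holds its last target. There are 200 camera calls.

## Task

The strap clamp on the injector bench has an injector holder under one end, but the packing under its other end is two plates short. Stack the two loose packing plates squarely on the plate already lying there - they go in only at that end, the gap over the holder is too low - leaving that plate and the holder where they are and the other things on the bench undisturbed. Then press the strap down level onto holder and packing, bearing evenly on both sides of the nut, and finish while still holding it pressed so that the nut can be run down.

Things in the scene. Friction and masses are not known exactly. Their poses are not given: they have to be found in the camera images.
- fixture: clamping fixture, fixed to the bench: dark steel sub-plate 100 x 260 x 15 mm (x, y, z), origin at the centre of its underside on the bench, y along the strap. At its centre stands a 12 mm stud (top 102 mm above the bench) with a spring 21 mm across around it below the strap, and a fixed collar nut over the strap (collar 29 mm diameter, 70 to 74 mm above the bench; hexagon 21 mm, up to 92 mm)
- strap: steel clamp strap, a flat slotted bar 34 x 124 x 14 mm (x, y, z) along the fixture's y, stud and nut through its middle; origin at the centre of its top face, 70 mm above the bench when up. Its underside is then 41 mm over the sub-plate, 5 mm over the holder, 29 mm over the plate already there. It can rock about its x axis (3 N m per rad): a push on one side only of the nut tips it
- strap_lift (a joint): how far the strap is pressed down on its stud (m): 0 up against the nut, where the lift spring keeps it; 0.005 when it rests flat on the holder and on a full packing of three plates. The net spring force is about 2 to 4 N
- holder_c (a point): centre of the steel injector holder lying under one end of the strap, across it: body 56 x 40 x 36 mm (x, y, z), round nozzle nut and tip to its -x, inlet union to its +x, 140 mm long over all; loose on the sub-plate, its centre about 62 mm from the stud, to either side
- plate_low_c (a point): centre of the aluminium packing plate that already lies on the sub-plate under the other end of the strap: 34 x 80 x 12 mm (x, y, z), y along the strap, loose, centre about 62 mm from the stud, so that about 40 mm of it stick out beyond the strap's end
- plate_1_c (a point): centre of one of the two loose packing plates, flat on the bench: aluminium, 34 x 80 x 12 mm (x, y, z), about 0.09 kg, exactly like plate_low
- plate_2_c (a point): centre of the other loose packing plate, the same size
- step_block_c (a point): bystander: a dark steel step block 30 x 56 mm (x, y) with four 12 mm steps rising to 48 mm at its +y end; this point is 15 mm above the bench, centred
- coupler: bystander: green anodized coupler, upright, 38 mm diameter, 46 mm high; origin at the centre of its foot
- nozzle_body: bystander: tarnished brass nozzle body, upright, 26 mm diameter, 58 mm high; origin at the centre of its foot
- mallet: bystander: black rubber mallet lying down; head 60 mm diameter, 90 mm long along y with the origin under it, wooden handle 240 mm to -x
- spanner: bystander: steel spanner 180 mm long lying along its x; origin at its middle
- carton: bystander: open cardboard box 200 x 85 x 55 mm (x, y, z) with a boxed injector holder in it; origin at the centre of its underside
Not all that is in view belongs to the job. What is shaped like the part that bears plate_1_c but brown is not meant. What is shaped like the part that bears plate_2_c but purple is not meant.

How it is judged:
By the outcome, as a careful person would: the job done as asked, in the order asked, and still so for the second after the job is handed in, while the arm keeps its last pose, push and grip.
It also fails if it takes over 61 s, if anything falls off the work surface, if the arm or the gripper's body presses on something with over 40 N, if the wrist force passes 120 N, or if a joint passes its speed limit or range.

## Working session

There is one attempt and no reset: what is moved stays moved. The work goes in short steps, Python scripts to look and compute and a tool call to move; the robot and the scene stay as the last step left them, time stands still between calls to the robot, and variables do not carry over. Pictures are saved under pics/ and viewed, at most 10 in all, crops included, and the job is handed in when it is done.

Besides the shell and the picture viewer there is one more tool, called after "Emit:" by a JSON object that holds its "api" and its "payload". step_arm: Moves the arm, as the interface text tells. Shifts and turns lie within -1 to 1; 1 stands for 0.4 m of shift or pi/4 rad of turn. Its arguments: {"type":"object","properties":{"xyz":{"type":"array","items":{"type":"array","items":{"type":"number","minimum":-1,"maximum":1}}},"twist":{"type":"array","items":{"type":"array","items":{"type":"number","minimum":-1,"maximum":1}}},"fingers":{"type":"array","items":{"type":"number"}},"newtons":{"type":"number"}},"required":["xyz","twist","fingers"]}

```bash
mkdir -p pics; ls
python3 - <<'E'
from station import env
import cv2,numpy as np
s=env.state(); print(s)
for n in("top","side"):
    p,d=env.camera(n); cv2.imwrite(f"pics/{n}0.png",p[:,:,::-1]); np.savez(f"pics/{n}0.npz",p=p,d=d); print(n,env.get_calibration(n))
E
```

```text
pics
{'time_s': 0.0, 'joint_pos': array([-1.18987503,  0.3218396 , -0.07009062,  1.451679  ,  0.02262565,
        1.37082626, -0.05691544]), 'joint_vel': array([ 1.52373669e-03, -1.02604950e-04,  9.61112792e-04,  5.63988029e-04,
       -7.05617503e-04,  3.21274978e-05,  1.62603675e-03]), 'joint_torque': array([ 8.68834468e-05, -4.91286564e+01, -4.04148744e-01, -3.12525237e+01,
       -6.40314817e-02,  4.34589351e-02,  1.79501649e-04]), 'eef_pos': array([232.97807117, 606.22748836, 232.44878491]), 'eef_rot': array([[-9.33481433e-01,  3.58625248e-01, -5.88124003e-04],
       [ 3.58625709e-01,  9.33479558e-01, -1.87495081e-03],
       [-1.23402964e-04, -1.96114815e-03, -9.99998069e-01]]), 'force': array([-0.40008946, -0.38842203,  0.39925363]), 'wrist_torque': array([-0.02519873,  0.04753753,  0.04496697]), 'finger_force': 0.0, 'opening': 86.98653056798874}
top {'fx': 518.9018340459171, 'fy': 518.9018340459171, 'cx': 324.00086631079444, 'cy': 192.3566256831039, 'dist_coeffs': array([-0.15420194,  0.        ,  0.        ,  0.        ,  0.        ]), 'position': array([ 313.30330772,   24.96919903, 1543.14111997]), 'attitude': array([[-0.02286044, -0.98262953,  0.18416461],
       [-0.99955777,  0.01896093, -0.02290759],
       [ 0.01901774, -0.18460685, -0.98262843]])}
side {'fx': 408.0694723305944, 'fy': 408.0694723305944, 'cx': 320.6047626103616, 'cy': 198.89423771092663, 'dist_coeffs': array([-0.04680073,  0.        ,  0.        ,  0.        ,  0.        ]), 'position': array([ 129.12065213, -810.42300308,  723.32911316]), 'attitude': array([[ 0.88085832, -0.25289832,  0.40016379],
       [-0.47289338, -0.50842498,  0.71963594],
       [ 0.02145854, -0.82313212, -0.56744431]])}
```

View pics/top0.png

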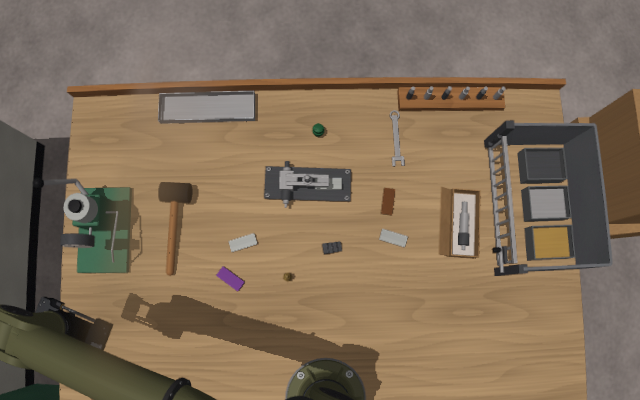

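View pics/side0.png

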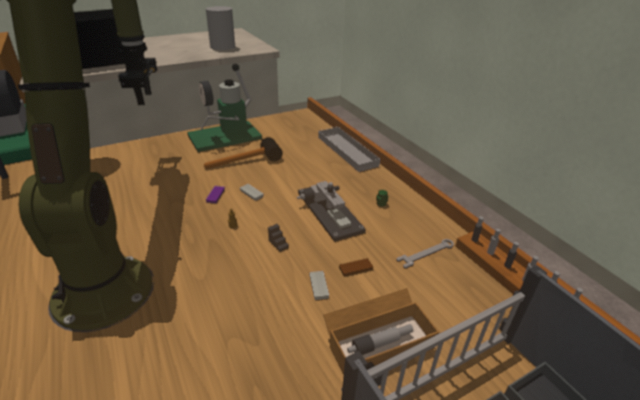

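```bash
cat > h.py <<'E'
from station import env
import cv2,numpy as np
from scipy.spatial.transform import Rotation as R
def cal(n):
    c=env.get_calibration(n); K=np.array([[c['fx'],0,c['cx']],[0,c['fy'],c['cy']],[0,0,1]])
    return K,c['dist_coeffs'],c['position'],c['attitude']
def rays(n,uv):
    K,D,p,A=cal(n); q=cv2.undistortPoints(np.float64(uv).reshape(-1,1,2),K,D)[:,0]
    return p,np.c_[q,np.ones(len(q))]@A.T
def onplane(n,uv,z):
    p,r=rays(n,uv); return p+r*((z-p[2])/r[:,2])[:,None]
def cloud(n,d):
    v,u=np.mgrid[:400,:640]; p,r=rays(n,np.c_[u.ravel(),v.ravel()])
    return (p+r*d.reshape(-1,1)).reshape(400,640,3)
def proj(n,X):
    K,D,p,A=cal(n); return cv2.projectPoints((np.float64(X).reshape(-1,3)-p)@A,np.zeros(3),np.zeros(3),K,D)[0][:,0]
def rect(n,mask,box,z):
    """biggest blob in box=(u0,v0,u1,v1): centroid, long side dir, sizes on plane z"""
    m=np.zeros_like(mask,np.uint8); u0,v0,u1,v1=box; m[v0:v1,u0:u1]=mask[v0:v1,u0:u1]
    c=max(cv2.findContours(m,cv2.RETR_EXTERNAL,cv2.CHAIN_APPROX_NONE)[0],key=cv2.contourArea)
    f=np.zeros_like(m); cv2.drawContours(f,[c],-1,1,-1); vv,uu=np.nonzero(f)
    P=onplane(n,np.c_[uu,vv],z)[:,:2]; w,E=np.linalg.eigh(np.cov(P.T)); a=E[:,1]
    return P.mean(0),np.degrees(np.arctan2(a[1],a[0])),np.sqrt(12*w[::-1]),len(uu)
def go(x,y,z,yaw_y):
    """units for step_arm: TCP to x,y,z, tool down, tool y axis at yaw_y deg (mod 180)"""
    s=env.state(); R0=s['eef_rot']; best=None
    for k in(0,180):
        t=np.radians(yaw_y+k); yy=np.array([np.cos(t),np.sin(t),0]); zz=np.array([0,0,-1.])
        R1=np.c_[np.cross(yy,zz),yy,zz]; rv=R.from_matrix(R0.T@R1).as_rotvec()
        if best is None or np.linalg.norm(rv)<np.linalg.norm(best): best=rv
    print('pos',s['eef_pos'].round(1),'xyz',(R0.T@(np.array([x,y,z])-s['eef_pos'])/400).round(4),'twist',(best/(np.pi/4)).round(3),'t',s['time_s'],'j7',s['joint_pos'][6].round(2))
E
python3 - <<'E'
from h import *
f=np.load('pics/top0.npz'); p,d=f['p'],f['d']
hsv=cv2.cvtColor(p,cv2.COLOR_RGB2HSV); C=cloud('top',d)
for (u,v) in[(243,242),(394,238),(337,184),(308,182),(290,172),(345,195),(300,230)]: print((u,v),hsv[v,u],C[v,u].round(1))
m=((hsv[...,1]<45)&(hsv[...,2]>110))
for nm,b,z in[('A',(225,228,262,256),12),('B',(374,224,414,252),12)]:
    print(nm,rect('top',m,b,z)); 
    print('  depth',rect('top',(C[...,2]>7)&(C[...,2]<40),b,12))
dk=(C[...,2]>9); print('fix',rect('top',dk,(255,155,365,215),15))
big=cv2.resize(p[150:265,220:420],None,fx=4,fy=4,interpolation=cv2.INTER_CUBIC); cv2.imwrite('pics/c1.png',big[:,:,::-1])
E
```

```text
(243, 242) [ 30   8 168] [455.9 232.5   9.1]
(394, 238) [ 24   8 160] [ 458.2 -215.8   11.5]
(337, 184) [ 36   8 160] [622.1 -49.8  26.9]
(308, 182) [ 0  5 94] [619.7  36.3  75.5]
(290, 172) [  0   7 152] [ 313.3   25.  1543.1]
(345, 195) [150   3  76] [590.5 -73.4  14.7]
(300, 230) [ 17 104 165] [490.3  63.5  -6.9]
A (array([455.01291281, 234.03004148]), np.float64(106.69166225166421), array([80.1528655 , 34.80500556]), 317)
  depth (array([454.76019699, 232.86229165]), np.float64(105.98851815778424), array([80.63013134, 33.75737771]), 307)
B (array([ 459.39686974, -212.92514176]), np.float64(71.52858485080222), array([80.31689322, 34.42791869]), 309)
  depth (array([ 458.48970104, -212.91538104]), np.float64(71.77464543185845), array([81.10479205, 34.42679811]), 308)
fix (array([627.77530458,  41.19921607]), np.float64(87.19310628775999), array([255.49846339, 104.32361031]), 2852)
```

View pics/c1.png

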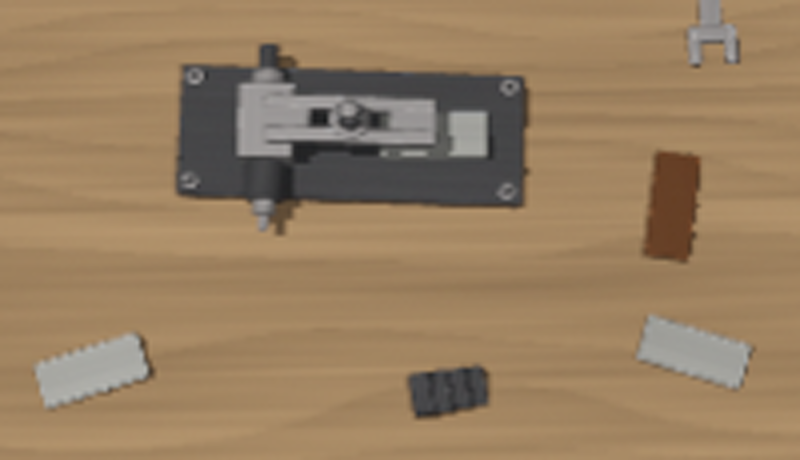

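Run:
```python
from h import *
f=np.load('pics/top0.npz'); p,d=f['p'],f['d']
up=lambda L:(np.float64(L)+.5)/4-.5+[220,150]
c=onplane('top',up([(182,65),(525,77),(177,195),(522,206),(194,75),(510,87),(190,180),(506,190)]),15)[:,:2]
print(c.round(1)); print('centres',c[:4].mean(0),c[4:].mean(0))
for a,b in((1,0),(3,2),(5,4),(7,6)): v=c[b]-c[a]; print('yaw',np.degrees(np.arctan2(v[1],v[0])),np.linalg.norm(v))
hsv=cv2.cvtColor(p,cv2.COLOR_RGB2HSV); m=((hsv[...,1]<45)&(hsv[...,2]>125))
sub=m[174:194,312:348]; print('\n'.join(''.join('#' if x else '.' for x in r) for r in sub))
print(hsv[170:192,338,2]); print(hsv[183,328:350,2]); print(hsv[180,328:350,2])
# strap end & nut: top faces by depth
C=cloud('top',d); Z=C[...,2]
print(Z[172:194:2,325:346:2].round(0).astype(int))
print('strap',rect('top',(Z>60)&(Z<80),(270,160,340,200),70))
```

```text
[[684.7 165.7]
 [670.5 -93.7]
 [584.9 169.5]
 [571.5 -88.2]
 [676.7 156.6]
 [662.9 -82.1]
 [596.1 159.8]
 [583.9 -76.6]]
centres [627.8826502   38.33331095] [629.90407431  39.42830219]
yaw 86.86340613002174 259.7503440712132
yaw 87.03358918525734 258.0917008374193
yaw 86.686683060022 239.05810291220433
yaw 87.04903963853941 236.67982711719284
##..................................
################....................
#################...................
.....############...................
......###########...##########......
......###########...##########......
.....############...##########......
.....############...##########......
......###########...##########......
#################...##########......
#################....#########......
#.###############....#########......
.....................#########......
.....................#########......
...##...#######.....#########.......
....................................
....................................
....................................
....................................
....................................
[ 70  70  69  7
[... 313 characters left out ...]
4]
 [  14   12   13   13   19   19    6   12   10   16   14]
 [  74   64   14   17   22   10    9   12   14   18   14]
 [  70   67   30   29   26   24   27   27    9   12   16]
 [  71   63   28   25   24   24   31   27   20   11   15]
 [  72   66   25   29   23   31   32   27   14   18   18]
 [  76   75   25   22   29   27   27   25   18   12    4]
 [  61   71   22   19   25   24   25   28   18   17   14]
 [  26   31   22   27   27   25   26   26   16   12   11]
 [  17   15   15   17   14   11   17   11 1543   12   10]
 [  18   19   17   17   16   17   17   13   19   12   14]]
strap (array([627.51518251,  37.93605296]), np.float64(86.97739453768304), array([122.80144129,  35.40386064]), 505)
```

Run:
```python
from h import *
f=np.load('pics/top0.npz'); p=f['p']; g=cv2.cvtColor(p,cv2.COLOR_RGB2GRAY).astype(float)
def edge(line,lo,hi,s): # subpixel half-level crossing
    h=(lo+hi)/2
    for i in range(len(line)-1):
        if (line[i]-h)*(line[i+1]-h)<0 : return s+i+(h-line[i])/(line[i+1]-line[i])
U=np.array([np.cos(np.radians(86.95)),np.sin(np.radians(86.95))]); V=np.array([U[1],-U[0]]); S=np.array([627.7,38.2])
T=[];B=[]
loc=lambda uv:((onplane('top',uv,27)[0,:2]-S)@np.c_[U,V]).round(1)
for c in range(334,340): 
    t=edge(g[172:182,c],70,160,172); b=edge(g[184:193,c],160,70,184); print(c,'top',loc([(c,t)]),'bot',loc([(c,b)]))
for r in range(179,187): e=edge(g[r,336:346],160,65,336); print(r,'outer',loc([(e,r)]))
for nm,b,z in[('B',(374,224,414,252),12)]: pass
# gripper plans
for nm,c,a in(('A',np.array([455,233.7]),106.4),('B',np.array([459,-212.9]),71.6)):
    u=np.array([np.cos(np.radians(a)),np.sin(np.radians(a))]); g_=c-22*u; print(nm,g_); go(*g_,60,a-90)
```

```text
334 top [-78.6  19. ] bot [-79.5 -15.2]
335 top [-81.6  19.2] bot [-82.5 -15.1]
336 top [-84.6  19.3] bot [-85.5 -15. ]
337 top [-87.6  19.4] bot [-88.5 -14.9]
338 top [-90.6  19.5] bot [-91.5 -14.8]
339 top [-93.6  19.6] bot [-94.4 -14.7]
179 outer [-100.4   14.8]
180 outer [-100.4   11.7]
181 outer [-100.4    8.6]
182 outer [-100.5    5.6]
183 outer [-100.6    2.5]
184 outer [-100.6   -0.5]
185 outer [-100.7   -3.5]
186 outer [-100.8   -6.6]
A [461.21151205 212.59509256]
pos [233.  606.3 232.6] xyz [-0.8855 -0.7134  0.4327] twist [-2.000e-03  1.000e-03  1.169e+00] t 0.1 j7 -0.06
B [ 452.05572119 -233.77527226]
pos [233.  606.3 232.6] xyz [-1.2643 -1.7634  0.4346] twist [-0.002  0.002  1.942] t 0.1 j7 -0.06
```

Emit:
{"api": "step_arm", "payload": {"xyz": [[-0.885,-0.713,0.3],[-0.885,-0.713,0.3],[-0.885,-0.713,0.3],[-0.885,-0.713,0.3],[-0.885,-0.713,0.3]], "twist": [[0,0,1],[0,0,1],[0,0,1],[0,0,1],[0,0,1]], "fingers": [0.3,0.3,0.3,0.3,0.3], "newtons": 30}}

```text
time_s: 0.72
eef_pos: [385.4, 343.4, 153.1]
eef_rot: [[-0.404, 0.915, 0.0], [0.915, 0.404, 0.0], [0.0, 0.0, -1.0]]
force: [1.5, 0.3, -0.0]
opening: 57.8
finger_force: 0.0
```

```bash
python3 -c "
from h import *
go(461.2,212.6,60,16.4);print(env.state()['opening'])"
```

```text
pos [385.4 343.4 153.1] xyz [-0.3758  0.041   0.2328] twist [ 0.    -0.     0.166] t 0.725 j7 -0.35
57.826916080018094
```

Emit:
{"api": "step_arm", "payload": {"xyz": [[-0.376,0.041,0.23],[-0.376,0.041,0.23],[-0.376,0.041,0.23],[-0.376,0.041,0.23]], "twist": [[0,0,0.166],[0,0,0.166],[0,0,0.166],[0,0,0.166]], "fingers": [0.3,0.3,0.3,0.3]}}

```text
time_s: 1.23
eef_pos: [460.8, 209.5, 59.4]
eef_rot: [[-0.277, 0.961, -0.004], [0.961, 0.277, -0.004], [-0.003, -0.005, -1.0]]
force: [-0.8, 0.7, 0.0]
opening: 56.7
finger_force: 0.0
```

```bash
python3 -c "
from h import *
go(461.2,212.6,13.5,16.4)
p,d=env.camera('top'); cv2.imwrite('pics/t1.png',cv2.resize(p[215:275,200:300],None,fx=6,fy=6,interpolation=cv2.INTER_CUBIC)[:,:,::-1])"
```

```text
pos [460.8 209.5  59.4] xyz [0.0075 0.0037 0.1147] twist [-0.006  0.004 -0.007] t 1.225 j7 -0.14
```

View pics/t1.png

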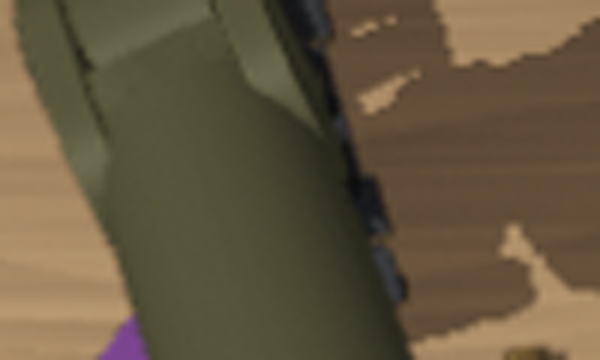

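Emit:
{"api": "step_arm", "payload": {"xyz": [[0,0,0.06],[0,0,0.085],[0,0,0.085]], "twist": [[0,0,0],[0,0,0],[0,0,0]], "fingers": [0.3,0.3,0.3]}}

```text
time_s: 1.65
eef_pos: [460.2, 215.6, 27.6]
eef_rot: [[-0.286, 0.958, -0.001], [0.958, 0.286, -0.0], [0.0, -0.001, -1.0]]
force: [-0.3, 1.2, 0.7]
opening: 56.4
finger_force: 0.0
```

```bash
python3 -c "
from h import *
go(461.2,212.6,13.5,16.4)"
```

```text
pos [460.2 215.6  27.6] xyz [-0.0078  0.0004  0.0352] twist [-0.001 -0.     0.005] t 1.65 j7 -0.13
```

Emit:
{"api": "step_arm", "payload": {"xyz": [[0,0,0.02],[0,0,0.03],[0,0,0.03],[0,0,0.03]], "twist": [[0,0,0],[0,0,0],[0,0,0],[0,0,0]], "fingers": [0.3,0.3,0.3,0.3]}}

```text
time_s: 2.15
eef_pos: [461.1, 214.7, 16.0]
eef_rot: [[-0.284, 0.959, 0.0], [0.959, 0.284, 0.0], [0.0, 0.0, -1.0]]
force: [0.4, -0.4, 0.3]
opening: 56.7
finger_force: 0.0
```

```bash
python3 -c "
from h import *
go(461.2,212.6,13.5,16.4)"
```

```text
pos [461.1 214.7  16. ] xyz [-0.0052 -0.0014  0.0063] twist [ 0.001 -0.     0.002] t 2.15 j7 -0.12
```

Emit:
{"api": "step_arm", "payload": {"xyz": [[-0.005,-0.001,0.006],[-0.005,-0.001,0.006],[-0.005,-0.001,0.006],[-0.005,-0.001,0.006],[-0.005,-0.001,0.006]], "twist": [[0,0,0],[0,0,0],[0,0,0],[0,0,0],[0,0,0]], "fingers": [0.3,0.3,-0.6,-0.6,-0.6], "newtons": 40}}

```text
time_s: 2.78
eef_pos: [461.2, 212.8, 13.5]
eef_rot: [[-0.284, 0.959, 0.0], [0.959, 0.284, 0.0], [0.0, 0.0, -1.0]]
force: [1.4, 0.3, -0.1]
opening: 34.2
finger_force: 0.2
```

```bash
python3 -c "
from h import *
go(461.2,212.6,100,16.4); s=env.state();print(s['opening'],s['finger_force'],s['force'],s['eef_rot'])"
```

```text
pos [461.2 212.8  13.5] xyz [-3.000e-04 -1.000e-04 -2.163e-01] twist [ 0.    -0.     0.003] t 2.775 j7 -0.12
34.218784164116755 0.18186423811130226 [ 1.36738284  0.32873371 -0.14914898] [[-2.84345740e-01  9.58721746e-01  3.38324774e-04]
 [ 9.58721803e-01  2.84345695e-01  1.75594386e-04]
 [ 7.21449637e-05  3.74288853e-04 -9.99999927e-01]]
```

Emit:
{"api": "step_arm", "payload": {"xyz": [[0,0,0],[0,0,-0.03],[0,0,-0.15],[0,0,-0.3],[0,0,-0.3]], "twist": [[0,0,0],[0,0,0],[0,0,0],[0,0,0],[0,0,0]], "fingers": [-0.6,-0.6,-0.6,-0.6,-0.6]}}

```text
time_s: 3.4
eef_pos: [464.6, 214.4, 139.3]
eef_rot: [[-0.284, 0.959, 0.009], [0.959, 0.284, 0.006], [0.003, 0.011, -1.0]]
force: [0.1, 1.0, -1.3]
opening: 33.4
finger_force: 39.9
```

```bash
python3 -c "
from h import *
go(624,-94.5,130,-1.5); s=env.state();print(s['opening'],s['finger_force'],s['force'],s['wrist_torque'])"
```

```text
pos [464.6 214.4 139.3] xyz [-0.8537  0.1625  0.022 ] twist [ 0.013 -0.006  0.4  ] t 3.4 j7 -0.17
33.4246746082963 39.91011679172516 [ 0.0856886   1.02307485 -1.33168835] [-0.0910353  -0.00503464  0.03122197]
```

Gripped. Travel to the staging point outboard of the packing end.

Emit:
{"api": "step_arm", "payload": {"xyz": [[-0.854,0.16,0],[-0.854,0.16,0],[-0.854,0.16,0],[-0.854,0.16,0],[-0.854,0.16,0]], "twist": [[0,0,0.4],[0,0,0.4],[0,0,0.4],[0,0,0.4],[0,0,0.4]], "fingers": [-0.6,-0.6,-0.6,-0.6,-0.6]}}

```text
time_s: 4.03
eef_pos: [603.7, -66.9, 132.8]
eef_rot: [[0.025, 1.0, -0.001], [1.0, -0.025, 0.0], [0.0, -0.001, -1.0]]
force: [0.9, 0.2, -0.2]
opening: 33.8
finger_force: 39.9
```

```bash
python3 -c "
from h import *
go(624,-94.5,130,-1.5)"
```

```text
pos [603.7 -66.9 132.8] xyz [-0.0676  0.0524  0.007 ] twist [-0.001 -0.     0.001] t 4.025 j7 0.19
```

Emit:
{"api": "step_arm", "payload": {"xyz": [[-0.067,0.052,0.05],[-0.067,0.052,0.15],[-0.067,0.052,0.21],[-0.067,0.052,0.21],[-0.067,0.052,0.21]], "twist": [[0,0,0],[0,0,0],[0,0,0],[0,0,0],[0,0,0]], "fingers": [-0.6,-0.6,-0.6,-0.6,-0.6]}}

```text
time_s: 4.65
eef_pos: [624.2, -92.9, 50.2]
eef_rot: [[0.026, 1.0, 0.001], [1.0, -0.026, -0.0], [-0.0, 0.001, -1.0]]
force: [-0.3, 1.1, -0.9]
opening: 33.7
finger_force: 39.9
```

Run:
```python
from h import *
p,d=env.camera('top'); q,e=env.camera('side'); np.savez('pics/s2.npz',p=p,d=d,q=q,e=e)
go(624,-94.5,46.5,-1.5)
a=cv2.resize(p[150:225,285:385],None,fx=5,fy=5,interpolation=cv2.INTER_CUBIC)
b=cv2.resize(q[165:255,285:385],(417,375),interpolation=cv2.INTER_CUBIC)[:, :300]
cv2.imwrite('pics/v2.png',np.hstack([a,b])[:,:,::-1])
```

```text
pos [624.7 -92.8  51. ] xyz [-0.0042 -0.0017  0.0111] twist [ 0.003 -0.     0.001] t 4.75 j7 0.28
```

View pics/v2.png

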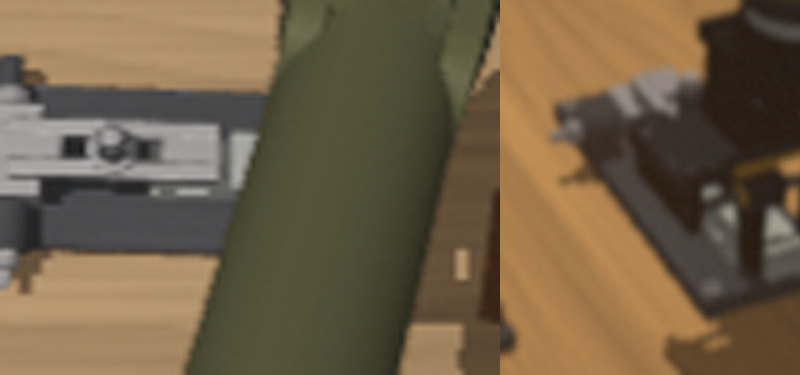

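```bash
python3 -c "
from h import *
go(625.3,-44.4,47,-1.5)"
```

```text
pos [624.7 -92.8  51. ] xyz [ 0.1211 -0.0017  0.0099] twist [ 0.003 -0.     0.001] t 4.75 j7 0.28
```

Emit:
{"api": "step_arm", "payload": {"xyz": [[0,-0.002,0.01],[0.04,-0.002,0.01],[0.08,-0.002,0.01],[0.121,-0.002,0.01],[0.121,-0.002,0.01]], "twist": [[0,0,0],[0,0,0],[0,0,0],[0,0,0],[0,0,0]], "fingers": [-0.6,-0.6,-0.6,-0.6,-0.6]}}

```text
time_s: 5.38
eef_pos: [624.4, -41.0, 45.3]
eef_rot: [[0.022, 1.0, -0.0], [1.0, -0.022, 0.001], [0.001, -0.0, -1.0]]
force: [0.1, 0.4, -0.9]
opening: 33.5
finger_force: 39.9
```

Emit:
{"api": "step_arm", "payload": {"xyz": [[0,0,0],[0,0,0]], "twist": [[0,0,0],[0,0,0]], "fingers": [-0.6,-0.6]}}

```text
time_s: 5.62
eef_pos: [624.1, -45.5, 45.5]
eef_rot: [[0.027, 1.0, 0.0], [1.0, -0.027, -0.001], [-0.001, 0.0, -1.0]]
force: [-0.2, 0.2, -0.3]
opening: 33.3
finger_force: 39.9
```

```bash
python3 -c "
from h import *
go(625.3,-44.4,41.5,-1.5);print(env.state()['force'])"
```

```text
pos [624.1 -45.5  45.5] xyz [0.0028 0.0029 0.01  ] twist [ 0.     0.001 -0.001] t 5.625 j7 0.2
[-0.22105692  0.17983025 -0.31671437]
```

Emit:
{"api": "step_arm", "payload": {"xyz": [[0.003,0.003,0.005],[0.003,0.003,0.01],[0.003,0.003,0.011],[0.003,0.003,0.011],[0.003,0.003,0.011]], "twist": [[0,0,0],[0,0,0],[0,0,0],[0,0,0],[0,0,0]], "fingers": [-0.6,-0.6,-0.6,-0.6,-0.6]}}

```text
time_s: 6.25
eef_pos: [625.4, -43.2, 41.1]
eef_rot: [[0.026, 1.0, 0.0], [1.0, -0.026, 0.0], [0.0, 0.0, -1.0]]
force: [-0.6, 0.1, -0.5]
opening: 33.5
finger_force: 39.9
```

```bash
python3 -c "
from h import *
go(625.3,-44.4,40.5,-1.5);print(env.state()['force'],env.state()['wrist_torque'])"
```

```text
pos [625.4 -43.2  41.1] xyz [-0.0029 -0.0003  0.0014] twist [ 0. -0.  0.] t 6.25 j7 0.2
[-0.59352371  0.10567327 -0.54591198] [-0.13594526  0.0138206  -0.06852528]
```

Emit:
{"api": "step_arm", "payload": {"xyz": [[-0.003,0,0.002],[-0.003,0,0.003],[-0.003,0,0.003]], "twist": [[0,0,0],[0,0,0],[0,0,0]], "fingers": [-0.6,-0.6,-0.6]}}

```text
time_s: 6.62
eef_pos: [625.5, -44.0, 40.5]
eef_rot: [[0.026, 1.0, 0.0], [1.0, -0.026, 0.001], [0.001, 0.0, -1.0]]
force: [-2.9, 1.2, 5.8]
opening: 33.4
finger_force: 39.9
```

```bash
python3 -c "
from h import *
go(625.3,-44.4,40,-1.5);print(env.state()['force'],env.state()['wrist_torque'])"
```

```text
pos [625.5 -44.   40.5] xyz [-0.0009 -0.0006  0.0012] twist [ 0.    -0.001  0.001] t 6.625 j7 0.2
[-2.86500975  1.19340414  5.8392098 ] [0.27509906 0.5955685  0.03989615]
```

Emit:
{"api": "step_arm", "payload": {"xyz": [[0,0,0],[0,0,0],[0,0,0],[0,0,-0.03],[0,0,-0.15]], "twist": [[0,0,0],[0,0,0],[0,0,0],[0,0,0],[0,0,0]], "fingers": [0.3,0.3,0.3,0.3,0.3]}}

```text
time_s: 7.25
eef_pos: [623.1, -44.2, 98.1]
eef_rot: [[0.026, 1.0, -0.006], [1.0, -0.026, -0.001], [-0.001, -0.006, -1.0]]
force: [0.3, 0.2, 2.5]
opening: 56.2
finger_force: 0.0
```

```bash
python3 -c "
from h import *
go(452,-233.8,110,-18.4);print(env.state()['force'],env.state()['opening'])"
```

```text
pos [623.1 -44.2  98.1] xyz [-0.485  -0.4155 -0.0268] twist [-0.007  0.002  0.376] t 7.25 j7 0.17
[0.28022963 0.15491599 2.47717909] 56.21260238775332
```

Emit:
{"api": "step_arm", "payload": {"xyz": [[-0.485,-0.415,-0.03],[-0.485,-0.415,-0.03],[-0.485,-0.415,-0.03],[-0.485,-0.415,-0.03],[-0.485,-0.415,-0.03]], "twist": [[0,0,0.376],[0,0,0.376],[0,0,0.376],[0,0,0.376],[0,0,0.376]], "fingers": [0.3,0.3,0.3,0.3,0.3]}}

```text
time_s: 7.88
eef_pos: [451.2, -238.6, 113.0]
eef_rot: [[0.324, 0.946, 0.001], [0.946, -0.324, -0.0], [0.0, 0.001, -1.0]]
force: [0.9, 0.3, 0.8]
opening: 56.5
finger_force: 0.0
```

Run:
```python
from h import *
p,d=env.camera('top'); q,e=env.camera('side'); np.savez('pics/s3.npz',p=p,d=d,q=q,e=e)
go(452,-233.8,30,-18.4)
a=cv2.resize(p[155:215,260:360],None,fx=5,fy=5,interpolation=cv2.INTER_CUBIC)
b=cv2.resize(q[175:247,300:360],(250,300),interpolation=cv2.INTER_CUBIC)
cv2.imwrite('pics/v3.png',np.hstack([a,b])[:,:,::-1])
```

```text
pos [ 454.3 -234.9  112.7] xyz [ 0.0006 -0.0067  0.2068] twist [ 0.002 -0.002 -0.004] t 7.975 j7 0.2
```

View pics/v3.png

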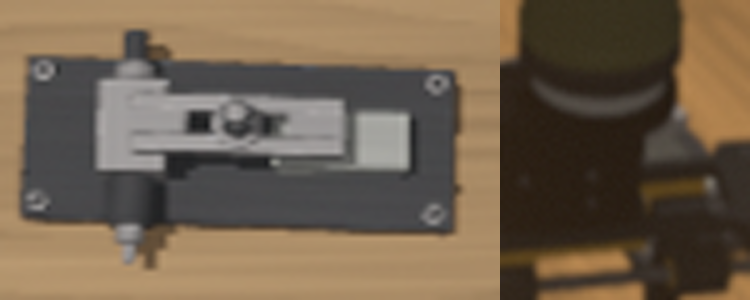

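```bash
cat >> h.py <<'E'
U=np.array([np.cos(np.radians(86.95)),np.sin(np.radians(86.95))]); V=np.array([U[1],-U[0]]); S=np.array([627.7,38.2])
def visible(p,z):
    g=cv2.cvtColor(p,cv2.COLOR_RGB2GRAY).astype(float)
    def edge(l,s,rise):
        l=l if rise else l; h=115
        for i in range(len(l)-1):
            if (l[i]-h)*(l[i+1]-h)<0: return s+i+(h-l[i])/(l[i+1]-l[i])
    loc=lambda uv:(onplane('top',uv,z)[0,:2]-S)@np.c_[U,V]
    T=np.array([loc([(c,edge(g[172:182,c],172,1))]) for c in range(334,340)]); B=np.array([loc([(c,edge(g[184:193,c],184,1))]) for c in range(334,340)])
    O=np.array([loc([(edge(g[r,336:346],336,1),r)]) for r in range(180,186)])
    print('width-mid v at u',T[:,0].mean().round(1),(T[:,1].mean()+B[:,1].mean())/2,'width',T[:,1].mean()-B[:,1].mean(),'outer u',O[:,0].mean(),'slopes',np.polyfit(T[:,0],T[:,1],1)[0],np.polyfit(B[:,0],B[:,1],1)[0],np.polyfit(O[:,1],O[:,0],1)[0],'T',T[:,1].mean(),'B',B[:,1].mean())
E
python3 - <<'E'
from h import *
visible(np.load('pics/top0.npz')['p'],27); visible(np.load('pics/s3.npz')['p'],39)
p=np.load('pics/s3.npz')['p']; g=cv2.cvtColor(p,cv2.COLOR_RGB2GRAY); print(g[174:194,334:345])
E
```

```text
width-mid v at u -86.1 2.180188475230035 width 34.27715967924493 outer u -100.44040861856348 slopes -0.03450313490407818 -0.03619528727996925 0.021535866833944192 T 19.318768314852502 B -14.958391364392432
width-mid v at u -85.6 0.678923434314795 width 34.91602387100025 outer u -100.1597913267526 slopes 0.01782127140066442 -0.03074557139465336 0.02741378162306774 T 18.136935369814918 B -16.779088501185328
[[ 71  71  71  71  71  71  71  71  71  71  71]
 [ 71  72  71  72  72  71  72  72  72  72  72]
 [ 81  80  81  80  80  77  78  76  73  73  73]
 [124 124 123 122 117 112 115  99  72  73  73]
 [166 166 166 166 166 166 173 144  64  69  71]
 [165 166 165 166 166 166 172 142  43  58  71]
 [163 164 163 164 164 163 169 140  45  58  72]
 [163 163 163 163 163 163 168 138  43  57  70]
 [164 164 164 165 164 164 169 138  44  58  71]
 [163 164 163 164 164 164 169 138  43  57  70]
 [166 166 166 165 165 165 169 139  47  59  73]
 [168 168 168 168 168 167 172 141  47  59  72]
 [169 169 169 169 168 168 172 141  48  58  73]
 [165 165 165 164 164 165 170 139  47  57  71]
 [138 141 140 139 141 141 146 120  47  60  73]
 [ 80  81  80  80  80  80  79  64  48  60  73]
 [ 73  73  72  72  72  72  60  59  70  70  70]
 [ 72  72  72  73  72  73  73  72  72  72  72]
 [ 74  73  73  72  72  73  73  72  72  72  72]
 [ 74  74  73  73  73  73  73  72  71  72  72]]
```

Emit:
{"api": "step_arm", "payload": {"xyz": [[0,-0.004,0.15],[0,-0.004,0.21],[0,-0.004,0.225],[0,-0.004,0.225],[0,-0.004,0.225]], "twist": [[0,0,0],[0,0,0],[0,0,0],[0,0,0],[0,0,0]], "fingers": [0.3,0.3,0.3,0.3,0.3]}}

```text
time_s: 8.6
eef_pos: [454.3, -233.6, 23.1]
eef_rot: [[0.315, 0.949, 0.002], [0.949, -0.315, -0.0], [0.0, 0.002, -1.0]]
force: [-0.8, -0.8, -0.4]
opening: 56.6
finger_force: 0.0
```

```bash
python3 -c "
from h import *
go(452,-233.8,13.5,-18.4)"
```

```text
pos [ 454.3 -233.6   23.1] xyz [-0.0022 -0.0054  0.0239] twist [ 0.003 -0.     0.001] t 8.6 j7 0.31
```

Emit:
{"api": "step_arm", "payload": {"xyz": [[-0.002,-0.004,0.015],[-0.002,-0.004,0.023],[-0.002,-0.004,0.023],[-0.002,-0.004,0.023]], "twist": [[0,0,0],[0,0,0],[0,0,0],[0,0,0]], "fingers": [0.3,0.3,0.3,0.3]}}

```text
time_s: 9.1
eef_pos: [451.1, -233.9, 12.6]
eef_rot: [[0.316, 0.949, 0.0], [0.949, -0.316, 0.0], [0.0, 0.0, -1.0]]
force: [-0.1, 0.2, 0.0]
opening: 56.5
finger_force: 0.0
```

```bash
python3 -c "
from h import *
go(452,-233.8,13.5,-18.4)"
```

```text
pos [ 451.1 -233.9   12.6] xyz [ 0.0008  0.002  -0.0022] twist [ 0. -0. -0.] t 9.1 j7 0.32
```

Emit:
{"api": "step_arm", "payload": {"xyz": [[0.001,0.002,-0.002],[0.001,0.002,-0.002],[0.001,0.002,-0.002],[0.001,0.002,-0.002],[0.001,0.002,-0.002]], "twist": [[0,0,0],[0,0,0],[0,0,0],[0,0,0],[0,0,0]], "fingers": [0.3,-0.6,-0.6,-0.6,-0.6]}}

```text
time_s: 9.72
eef_pos: [452.1, -233.7, 13.4]
eef_rot: [[0.316, 0.949, 0.0], [0.949, -0.316, -0.0], [0.0, 0.0, -1.0]]
force: [0.9, -0.4, 0.6]
opening: 33.3
finger_force: 39.9
```

```bash
python3 -c "
from h import *
go(452,-233.8,13.5,-18.4);s=env.state();print(s['opening'],s['finger_force'])"
```

```text
pos [ 452.1 -233.7   13.4] xyz [-0.0002 -0.0001 -0.0002] twist [ 0. -0. -0.] t 9.725 j7 0.32
33.34269998047561 39.86178159713745
```

Emit:
{"api": "step_arm", "payload": {"xyz": [[0,0,0],[0,0,-0.03],[0,0,-0.15],[0,0,-0.26],[0,0,-0.26]], "twist": [[0,0,0],[0,0,0],[0,0,0],[0,0,0],[0,0,0]], "fingers": [-0.6,-0.6,-0.6,-0.6,-0.6]}}

```text
time_s: 10.35
eef_pos: [454.5, -234.9, 121.3]
eef_rot: [[0.316, 0.949, 0.008], [0.949, -0.316, -0.001], [0.001, 0.008, -1.0]]
force: [0.6, 1.1, -1.3]
opening: 33.2
finger_force: 39.9
```

```bash
python3 -c "
from h import *
go(624.6,-94.5,105,-1.5);s=env.state();print(s['opening'],s['finger_force'])"
```

```text
pos [ 454.5 -234.9  121.3] xyz [0.4673 0.2924 0.0437] twist [ 0.01  -0.    -0.376] t 10.35 j7 0.2
33.232702562261665 39.86317992210388
```

Emit:
{"api": "step_arm", "payload": {"xyz": [[0.467,0.292,0.04],[0.467,0.292,0.04],[0.467,0.292,0.04],[0.467,0.292,0.04],[0.467,0.292,0.04]], "twist": [[0,0,-0.376],[0,0,-0.376],[0,0,-0.376],[0,0,-0.376],[0,0,-0.376]], "fingers": [-0.6,-0.6,-0.6,-0.6,-0.6]}}

```text
time_s: 10.98
eef_pos: [622.6, -89.6, 99.4]
eef_rot: [[0.021, 1.0, -0.002], [1.0, -0.021, 0.0], [0.0, -0.002, -1.0]]
force: [-0.9, -0.0, -1.6]
opening: 33.7
finger_force: 39.9
```

```bash
python3 -c "
from h import *
go(624.6,-94.5,55,-1.5)"
```

```text
pos [622.6 -89.6  99.4] xyz [-0.0121  0.0056  0.111 ] twist [-0.003 -0.001  0.007] t 10.975 j7 0.27
```

Emit:
{"api": "step_arm", "payload": {"xyz": [[-0.006,0.002,0.06],[-0.006,0.002,0.11],[-0.006,0.002,0.11],[-0.006,0.002,0.11],[-0.006,0.002,0.11]], "twist": [[0,0,0],[0,0,0],[0,0,0],[0,0,0],[0,0,0]], "fingers": [-0.6,-0.6,-0.6,-0.6,-0.6]}}

```text
time_s: 11.6
eef_pos: [623.1, -95.9, 58.4]
eef_rot: [[0.026, 1.0, 0.002], [1.0, -0.026, 0.0], [0.0, 0.002, -1.0]]
force: [0.1, 0.1, -1.4]
opening: 33.8
finger_force: 39.9
```

Emit:
{"api": "step_arm", "payload": {"xyz": [[0,0,0],[0,0,0]], "twist": [[0,0,0],[0,0,0]], "fingers": [-0.6,-0.6]}}

```text
time_s: 11.85
eef_pos: [622.8, -95.7, 57.8]
eef_rot: [[0.026, 1.0, 0.001], [1.0, -0.026, 0.0], [0.0, 0.001, -1.0]]
force: [-0.3, -0.1, -0.3]
opening: 33.3
finger_force: 39.9
```

Run:
```python
from h import *
go(626,-44.4,55,-1.5)
q,e=env.camera('side'); p,d=env.camera('top')
b=cv2.resize(q[170:250,290:390],None,fx=7,fy=7,interpolation=cv2.INTER_CUBIC)
b=cv2.convertScaleAbs(b,alpha=1.6)
cv2.imwrite('pics/v4.png',b[:,:,::-1])
```

```text
pos [622.8 -95.7  57.8] xyz [0.1283 0.0048 0.0071] twist [ 0.001 -0.     0.   ] t 11.85 j7 0.3
```

View pics/v4.png

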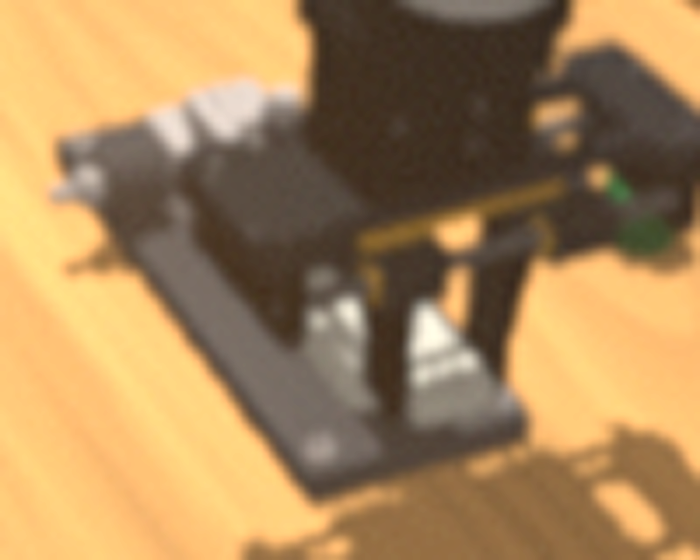

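Emit:
{"api": "step_arm", "payload": {"xyz": [[0,0.004,0.006],[0,0.004,0.006],[0.02,0.004,0.006],[0.04,0.004,0.006],[0.05,0.005,0.006]], "twist": [[0,0,0],[0,0,0],[0,0,0],[0,0,0],[0,0,0]], "fingers": [-0.6,-0.6,-0.6,-0.6,-0.6]}}

```text
time_s: 12.58
eef_pos: [625.2, -74.3, 55.0]
eef_rot: [[0.024, 1.0, 0.0], [1.0, -0.024, 0.001], [0.001, 0.0, -1.0]]
force: [-0.1, -0.2, -1.8]
opening: 33.9
finger_force: 39.9
```

```bash
python3 -c "
from h import *
go(626,-44.4,55,-1.5);print(env.state()['force'],env.state()['wrist_torque'])"
```

```text
pos [625.2 -74.3  55. ] xyz [0.0748 0.0002 0.    ] twist [ 0.    -0.001  0.002] t 12.575 j7 0.27
[-0.05439217 -0.22327864 -1.80220483] [-0.06886963  0.03851845 -0.01987851]
```

Emit:
{"api": "step_arm", "payload": {"xyz": [[0.02,0,0],[0.04,0,0],[0.06,0,0],[0.075,0,0],[0.075,0,0]], "twist": [[0,0,0],[0,0,0],[0,0,0],[0,0,0],[0,0,0]], "fingers": [-0.6,-0.6,-0.6,-0.6,-0.6]}}

```text
time_s: 13.2
eef_pos: [625.9, -44.9, 55.0]
eef_rot: [[0.025, 1.0, 0.0], [1.0, -0.025, 0.0], [0.0, 0.0, -1.0]]
force: [-0.3, 0.0, -1.2]
opening: 33.8
finger_force: 39.9
```

Emit:
{"api": "step_arm", "payload": {"xyz": [[0,0,0],[0,0,0]], "twist": [[0,0,0],[0,0,0]], "fingers": [-0.6,-0.6]}}

```text
time_s: 13.45
eef_pos: [625.8, -46.4, 55.1]
eef_rot: [[0.027, 1.0, 0.0], [1.0, -0.027, -0.0], [-0.0, 0.0, -1.0]]
force: [-1.0, -0.3, -0.6]
opening: 34.0
finger_force: 39.9
```

```bash
python3 -c "
from h import *
go(626,-44.4,53,-1.5);print(env.state()['force'],env.state()['wrist_torque'])"
```

```text
pos [625.8 -46.4  55.1] xyz [0.0049 0.0004 0.0051] twist [ 0.     0.    -0.001] t 13.45 j7 0.21
[-1.04497543 -0.28842662 -0.6189414 ] [-0.05453511  0.05140923 -0.0183974 ]
```

Emit:
{"api": "step_arm", "payload": {"xyz": [[0.004,0,0.002],[0.004,0,0.004],[0.004,0,0.0055],[0.004,0,0.0055],[0.004,0,0.0055]], "twist": [[0,0,0],[0,0,0],[0,0,0],[0,0,0],[0,0,0]], "fingers": [-0.6,-0.6,-0.6,-0.6,-0.6]}}

```text
time_s: 14.08
eef_pos: [625.9, -44.2, 52.8]
eef_rot: [[0.026, 1.0, 0.0], [1.0, -0.026, 0.0], [0.0, 0.0, -1.0]]
force: [0.6, -0.4, -1.5]
opening: 33.5
finger_force: 39.9
```

```bash
python3 -c "
from h import *
go(626,-44.4,52.4,-1.5);print(env.state()['force'],env.state()['wrist_torque'])"
```

```text
pos [625.9 -44.2  52.8] xyz [-0.0005  0.0003  0.0011] twist [ 0. -0.  0.] t 14.075 j7 0.21
[ 0.61166379 -0.35324048 -1.46834255] [-0.0883026   0.05114238  0.0061048 ]
```

Emit:
{"api": "step_arm", "payload": {"xyz": [[0,0,0.001],[0,0,0.002],[0,0,0.002]], "twist": [[0,0,0],[0,0,0],[0,0,0]], "fingers": [-0.6,-0.6,-0.6]}}

```text
time_s: 14.45
eef_pos: [625.9, -44.2, 52.4]
eef_rot: [[0.026, 1.0, 0.0], [1.0, -0.026, 0.0], [0.0, 0.0, -1.0]]
force: [-2.2, -0.3, 3.2]
opening: 33.4
finger_force: 39.9
```

```bash
python3 -c "
from h import *
go(626,-44.4,52.4,-1.5);print(env.state()['force'],env.state()['wrist_torque'])"
```

```text
pos [625.9 -44.2  52.4] xyz [-0.0005  0.0002  0.0001] twist [ 0. -0.  0.] t 14.45 j7 0.21
[-2.19492039 -0.32402343  3.21171061] [-0.05112854  0.42014302 -0.05413065]
```

Contact at the expected height; release and rise, then move aside to look.

Emit:
{"api": "step_arm", "payload": {"xyz": [[0,0,0],[0,0,0],[0,0,0],[0,0,-0.03],[0,0,-0.15]], "twist": [[0,0,0],[0,0,0],[0,0,0],[0,0,0],[0,0,0]], "fingers": [0.3,0.3,0.3,0.3,0.3]}}

```text
time_s: 15.08
eef_pos: [623.7, -43.8, 110.4]
eef_rot: [[0.026, 1.0, -0.006], [1.0, -0.026, -0.0], [-0.001, -0.006, -1.0]]
force: [0.3, 0.0, 0.4]
opening: 56.0
finger_force: 0.0
```

Emit:
{"api": "step_arm", "payload": {"xyz": [[0,0,-0.15],[-0.1,0,-0.2],[-0.3,0,-0.2],[-0.4,0,-0.2],[-0.4,0,-0.2]], "twist": [[0,0,0],[0,0,0],[0,0,0],[0,0,0],[0,0,0]], "fingers": [0.3,0.3,0.3,0.3,0.3]}}

```text
time_s: 15.7
eef_pos: [619.6, -212.2, 193.5]
eef_rot: [[0.036, 0.999, 0.001], [0.999, -0.036, -0.005], [-0.004, 0.001, -1.0]]
force: [-0.4, 0.8, -0.1]
opening: 56.6
finger_force: 0.0
```

Run:
```python
from h import *
p,d=env.camera('top'); q,e=env.camera('side'); np.savez('pics/s5.npz',p=p,d=d,q=q)
visible(p,51)
g=cv2.cvtColor(p,cv2.COLOR_RGB2GRAY); print(g[174:194,334:345])
a=cv2.resize(p[155:215,260:360],None,fx=5,fy=5,interpolation=cv2.INTER_CUBIC)
b=cv2.convertScaleAbs(cv2.resize(q[175:247,300:360],(250,300),interpolation=cv2.INTER_CUBIC),alpha=1.5)
cv2.imwrite('pics/v5.png',np.hstack([a,b])[:,:,::-1])
```

```text
width-mid v at u -85.1 1.0620487722629903 width 35.49294275857965 outer u -99.7755639790173 slopes 0.01791003530909616 -0.011406386183642547 -0.003374682489104305 T 18.808520151552816 B -16.684422607026836
[[ 73  73  73  73  75  74  75  74  74  75  74]
 [ 83  83  83  83  81  79  77  76  75  75  75]
 [129 129 128 127 122 116 111  96  79  76  76]
 [171 171 171 172 172 172 172 149  97  76  75]
 [171 171 171 171 171 171 171 147  94  71  72]
 [168 169 169 169 169 169 169 142  73  40  60]
 [168 168 168 168 168 168 168 141  73  40  62]
 [170 169 170 169 169 169 168 142  72  39  59]
 [169 169 169 169 169 169 169 139  65  40  59]
 [171 171 170 170 170 170 169 137  52  39  39]
 [174 173 173 173 173 171 172 138  51  41  40]
 [174 175 174 174 173 173 173 139  51  40  41]
 [170 170 170 170 172 174 174 140  50  40  40]
 [145 147 147 147 164 178 177 143  49  39  39]
 [ 96  87  87  88  88  88  89  76  48  41  41]
 [ 84  84  83  83  83  84  81  68  50  47  48]
 [ 76  76  76  75  75  74  62  62  73  73  73]
 [ 75  75  75  76  76  77  76  75  75  75  76]
 [ 77  76  76  76  76  76  75  75  75  75  75]
 [ 77  77  76  77  76  77  76  77  75  75  75]]
```

View pics/v5.png

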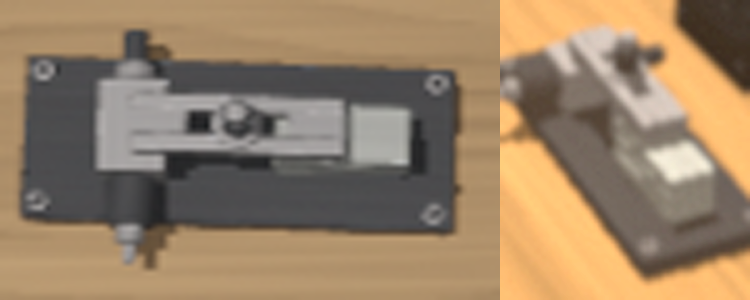

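```bash
python3 -c "
from h import *
go(627.7,38.2,150,86.95)"
```

```text
pos [ 621.6 -204.9  192.6] xyz [ 0.608  -0.0017  0.1068] twist [ 1.000e-03  0.000e+00 -1.968e+00] t 15.8 j7 0.44
```

Emit:
{"api": "step_arm", "payload": {"xyz": [[0.608,-0.002,0],[0.608,-0.002,0],[0.608,-0.002,0],[0.608,-0.002,0],[0.608,-0.002,0]], "twist": [[0,0,-1],[0,0,-1],[0,0,-1],[0,0,-1],[0,0,-1]], "fingers": [0.3,0.3,0.3,0.3,0.3]}}

```text
time_s: 16.42
eef_pos: [626.6, 49.6, 192.0]
eef_rot: [[-0.7, 0.714, -0.0], [0.714, 0.7, 0.005], [0.004, 0.003, -1.0]]
force: [0.2, 0.0, 0.1]
opening: 56.7
finger_force: 0.0
```

```bash
python3 -c "
from h import *
go(627.7,38.2,150,86.95)"
```

```text
pos [626.6  49.6 192. ] xyz [-0.0227 -0.0184  0.1049] twist [ 0.005 -0.003 -0.945] t 16.425 j7 0.76
```

Emit:
{"api": "step_arm", "payload": {"xyz": [[0,0,0],[0,0,0],[0,0,0],[0,0,0],[0,0,0]], "twist": [[0,0,-0.96],[0,0,-0.96],[0,0,-0.96],[0,0,-0.96],[0,0,-0.96]], "fingers": [0.3,0.3,0.3,0.3,0.3]}}

```text
time_s: 17.05
eef_pos: [627.1, 39.8, 192.4]
eef_rot: [[-0.998, 0.058, 0.0], [0.058, 0.998, 0.001], [-0.0, 0.001, -1.0]]
force: [-0.5, 0.4, 0.1]
opening: 56.7
finger_force: 0.0
```

```bash
python3 -c "
from h import *
go(627.7,38.2,125,86.95)"
```

```text
pos [627.1  39.8 192.4] xyz [-0.0018 -0.004   0.1684] twist [ 0.001  0.    -0.006] t 17.05 j7 1.49
```

Emit:
{"api": "step_arm", "payload": {"xyz": [[-0.002,-0.003,0.1],[-0.002,-0.003,0.17],[-0.002,-0.003,0.2],[-0.002,-0.003,0.23],[-0.002,-0.003,0.23]], "twist": [[0,0,0],[0,0,0],[0,0,0],[0,0,0],[0,0,0]], "fingers": [0.3,0.3,0.3,0.3,0.3]}}

```text
time_s: 17.68
eef_pos: [627.8, 37.9, 99.8]
eef_rot: [[-0.998, 0.058, -0.001], [0.058, 0.998, -0.0], [0.001, -0.0, -1.0]]
force: [-0.9, -0.0, 0.6]
opening: 56.6
finger_force: 0.0
```

Emit:
{"api": "step_arm", "payload": {"xyz": [[0,0,0],[0,0,0],[0,0,0]], "twist": [[0,0,0],[0,0,0],[0,0,0]], "fingers": [0.3,0.3,0.3]}}

```text
time_s: 18.05
eef_pos: [628.3, 37.8, 100.6]
eef_rot: [[-0.998, 0.057, 0.001], [0.057, 0.998, 0.0], [-0.001, 0.0, -1.0]]
force: [0.7, 0.2, 0.1]
opening: 56.9
finger_force: 0.0
```

```bash
python3 -c "
from h import *
go(627.7,38.2,82,86.95); s=env.state();print(s['force'],s['wrist_torque'],s['opening'])"
```

```text
pos [628.3  37.8 100.6] xyz [0.0015 0.0009 0.0465] twist [ 0.     0.001 -0.005] t 18.05 j7 1.51
[0.71338532 0.20402296 0.07208373] [ 0.01780829 -0.02553851  0.01602047] 56.911012352436906
```

Emit:
{"api": "step_arm", "payload": {"xyz": [[0.0015,0.001,0.02],[0.0015,0.001,0.035],[0.0015,0.001,0.045],[0.0015,0.001,0.05],[0.0015,0.001,0.053]], "twist": [[0,0,0],[0,0,0],[0,0,0],[0,0,0],[0,0,0]], "fingers": [0.3,0.3,0.3,0.3,0.3]}}

```text
time_s: 18.68
eef_pos: [627.0, 38.2, 78.9]
eef_rot: [[-0.998, 0.057, -0.001], [0.057, 0.998, 0.0], [0.001, 0.0, -1.0]]
force: [-1.8, 0.1, 3.2]
opening: 56.3
finger_force: 1.5
```

Emit:
{"api": "step_arm", "payload": {"xyz": [[0,0,0.002],[0,0,0.004],[0,0,0.006],[0,0,0.007],[0,0,0.007]], "twist": [[0,0,0],[0,0,0],[0,0,0],[0,0,0],[0,0,0]], "fingers": [0.3,0.3,0.3,0.3,0.3]}}

```text
time_s: 19.3
eef_pos: [627.3, 38.2, 76.5]
eef_rot: [[-0.998, 0.057, -0.0], [0.057, 0.998, 0.0], [0.0, 0.0, -1.0]]
force: [-3.7, -0.9, 6.0]
opening: 57.0
finger_force: 2.9
```

```bash
python3 -c "
from h import *
go(627.7,38.2,76,86.95); s=env.state();print(s['force'],s['wrist_torque'],s['opening'])"
```

```text
pos [627.3  38.2  76.5] xyz [-0.0009  0.0001  0.0012] twist [ 0.    -0.    -0.005] t 19.3 j7 1.52
[-3.7296384  -0.91402095  5.98829163] [-0.03292389  0.78889216 -0.06143774] 57.00290060464402
```

Emit:
{"api": "step_arm", "payload": {"xyz": [[0,0,0.002],[0,0,0.003],[0,0,0.004],[0,0,0.004],[0,0,0.004]], "twist": [[0,0,0],[0,0,0],[0,0,0],[0,0,0],[0,0,0]], "fingers": [0.3,0.3,0.3,0.3,0.3]}}

```text
time_s: 19.92
eef_pos: [627.4, 38.2, 76.5]
eef_rot: [[-0.998, 0.057, 0.0], [0.057, 0.998, 0.001], [-0.0, 0.001, -1.0]]
force: [-7.1, 0.3, 14.3]
opening: 56.5
finger_force: 6.9
```

```bash
python3 -c "
from h import *
go(627.7,38.2,76,86.95); s=env.state();print(s['force'],s['wrist_torque'],s['opening'])"
```

```text
pos [627.4  38.2  76.5] xyz [-0.0007  0.0001  0.0011] twist [ 0.001  0.    -0.005] t 19.925 j7 1.52
[-7.08311346  0.34395002 14.26820553] [-0.13030703  1.66791563 -0.05547042] 56.51435751132732
```

Emit:
{"api": "step_arm", "payload": {"xyz": [[0.001,0,0],[0.002,0,0.001],[0.002,0,0.002],[0.002,0,0.002],[0.002,0,0.002]], "twist": [[0,0,0],[0,0,0],[0,0,0],[0,0,0],[0,0,0]], "fingers": [0.3,0.3,0.3,0.3,0.3]}}

```text
time_s: 20.55
eef_pos: [627.4, 38.2, 76.4]
eef_rot: [[-0.998, 0.057, 0.002], [0.057, 0.998, 0.001], [-0.002, 0.001, -1.0]]
force: [-6.1, 0.5, 16.7]
opening: 56.5
finger_force: 8.0
```

Run:
```python
from h import *
s=env.state();print(s['force'],s['wrist_torque'],s['opening'],s['eef_pos'])
q,e=env.camera('side')
cv2.imwrite('pics/v6.png',cv2.convertScaleAbs(cv2.resize(q[165:245,290:370],None,fx=7,fy=7,interpolation=cv2.INTER_CUBIC),alpha=1.6)[:,:,::-1])
```

```text
[-6.12967602  0.46435105 16.71582066] [-0.14869966  1.59811617 -0.01952925] 56.53380960966028 [627.36021829  38.16616431  76.43431422]
```

View pics/v6.png

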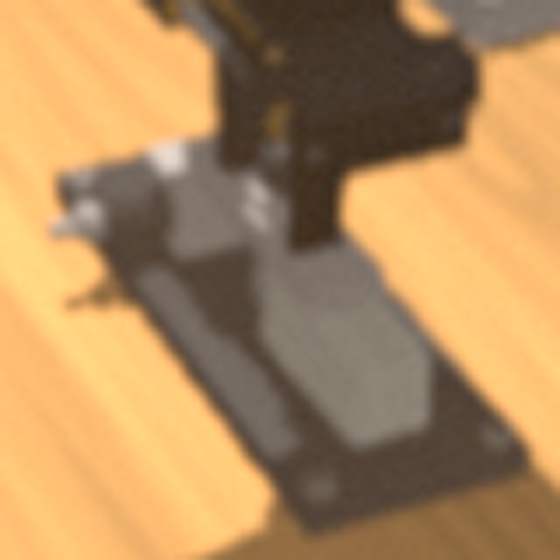

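The side view shows both fingertips on the strap, one on each side of the nut. The strap is flat on the holder (crop 200,215) and on the square stack of three plates (crop 350,360). The push is steady at about 17 N.

```bash
python3 -c "
from station import env
print(env.finish_job())"
```

```text
the job is handed in; nothing more can be done
None
```

I stacked both loose plates on the existing plate (edges within about 1.5 mm in the camera) and handed the job in at about 20.6 s, with the strap held down level on holder and packing at about 17 N, one finger each side of the nut.

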